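# Close and lock the cover of a dust-filter box

### The arm

A 7-joint arm with a two-finger parallel gripper is mounted at the origin on a cart in front of the work surface, level with it; the furniture and walls round the work are solid. World frame = base frame: x ahead of the robot, y to its left, z up, the work surface at z = 0. Lengths are in m, angles in rad, forces in N, time in s.
With the tool pointing down it reaches from about 0.425 to 0.925 m from the base axis. Payload 6.8 kg.
Tool frame: the origin (TCP) lies on the centre line of the jaws, within the pads' length; the fingertips stand 17 mm ahead of it and the grasp point (between the pads) lies 2 mm behind it; z points along the fingers, x is the direction in which the jaws open and shut, and the axes are right-handed (so a half turn about z gives the same grasp; the last joint's range is limited). The gripper opens to 85 mm and grips with 20 to 120 N. Pads are 22 mm wide; open, the fingers measure 114 mm over their backs; the gripper's body (76 mm by 85 mm) begins 54 mm behind the grasp point. The pads swing forward as they close: fully open they stand 13 mm farther back than shut.
Start: joints at [-1.368, 0.477, 0.022, 1.555, -0.011, 1.109, -0.083], TCP at [0.206, 0.643, 0.248] pointing down, gripper open.
Joint ranges: [-2.96, 2.96], [-0.34, 2.1], [-1.41, 1.46], [0.24, 2.44], [-1.37, 4.51], [0.17, 1.92], [-2.96, 2.96]. Speed limits (rad/s): [2.39, 2.39, 3.14, 3.14, 3.14, 3.14, 3.14].

### API

Orientations are given as a rotation vector (axis times angle).
In Python, from bench import r gives the robot as it stands.
- The arm moves only by the tool arm_command, never from a script. Its argument "increments" is a list of rows, each a list of 3 entries, a list of its own where there are three numbers: the shift along the world's x, y, z in m, then the turn, a rotation vector about the world's x, y, z in rad, then the opening in per cent of the stroke, from 0 (shut) to 100 (fully open). A call has 1 to 10 rows; each row is the pose to reach, as a shift and turn from the pose commanded when the call began; what a row does not reach only later rows make up. A row lasts 1/10 s, in which the tool goes at most 50 mm and 8.59 degrees, less where a joint would pass 70% of its speed; a pose out of reach is approached as far as the arm can. A call with a gripper value outside its range is refused whole. The fingers move at their own pace and stop on an object; "newtons" is the grip in N (left out, the last holds). Time passes only in rows, so rows that repeat a pose let the fingers close. It gives the time, the measured TCP pose, the force and the opening at its end, in the units of the state.
- r.get_obs(): the state, without advancing time (a new reading comes with each control period).
- r.grab_frame(name): name is "scene" or "top"; returns the picture (400x640x3 uint8, blue, green, red); there is no depth.
- r.camera_model(name): a dict with "camera_matrix" (3x3 intrinsics, pixels), "camera_from_world" (4x4, takes a point from world to camera coordinates). Camera axes: x right, y down, z forward; pixel columns grow to the right and rows downward; lengths in m; the calibration is good to about 2 mm. A picture is of the moment at which its call begins. camera_model takes no time and is no camera call.
- r.hand_in(): hands the job in, once; it reports no verdict.
The state is a dict: "clock": time; "joints": joint angles; "qvel": joint speeds; "tau": joint torques, N m; "tcp_pos": TCP position; "orientation": TCP orientation; "contact_force": force on the tool from outside, world axes, zero at the start; "moment": the same for the moment, N m; "grip_width": finger opening in m.
Only numpy, scipy, OpenCV 4.12 (cv2) and the standard library are available. Lean on these libraries where they do the work, as an engineer would, in place of code of your own. Each camera call takes 0.05 s, during which the arm holds its last target. There are 200 camera calls.

### The job

Close the open cover of the dust-filter box by pushing it down with the fingertips. Then set the closed fingertips in the slot of the cover's round quarter-turn fastener, press the cover down fully against its springs and turn the fastener clockwise a quarter turn to its stop, so that the cover stays locked down when you let go. Only push: do not swing the cover open any further, and leave the tape roll, the small screwdriver and the screw packet where they are.

Things in the scene. Friction and masses are not known exactly. Their poses are not given: they have to be found in the camera images.
- filter_box: Grey sheet-metal filter box, fixed, 200 mm deep (x), 220 mm wide (y), rim 75 mm high. Origin at the centre of its underside on the worktop; x points from its front wall to its hinge side at the back (away from the robot at yaw 0), y left, z up. A hose port sticks out 33 mm at the back. The cover's hinge axis lies along y at x = +100 mm, z = 78 mm.
- cover (a joint): Angle of the aluminium cover, rad: 0 = closed, level, on a hard stop; grows as its front edge rises. Starts at 0.35 to 0.6; not to pass 0.75. A stiff hinge keeps it where it is left; under 3 N at the front edge moves it. Two spring plungers under the front corners hold the unlocked cover at about 0.03 to 0.045; some 8 to 10 N downward at the fastener press it fully to 0.
- cover_corner (a point): Bare flat place to push on, on the cover's upper face near its front left corner: 175 mm from the hinge, 82 mm left of the cover's middle; turns with the cover. The cover is 224 mm wide, 6 mm thick and reaches 201 mm from the hinge to its front edge; closed, its upper face is 81 mm above the worktop.
- fastener (a joint): Turn of the round black fastener, rad: 0 = unlocked, slot towards the box's +y; grows clockwise seen from above to a hard stop at 1.571 = locked, slot towards the box's +x (hinge). Starts at 0 to 0.2; turns with about 3 N at the slot and stays where left. Its tongue under the cover goes beneath a keeper; with the cover not pressed fully down the tongue hits the keeper and the turn stops part-way.
- fastener_centre (a point): Centre of the fastener, on its axis at slot-floor height; 135 mm from the hinge, mid-width. The fastener is a black disc with grey ribs, of 96 mm diameter, 5 mm thick, lying on the cover; with the cover fully closed the slot floor is 86 mm above the worktop.
- slot (a point): Point on the slot floor 26 mm from the fastener's axis, where closed fingertips fit. The slot is 38 mm wide between two ribs (12 mm thick, 66 mm long, 16 mm above its floor), runs from 15 mm behind the axis (closed by a rib) to the disc's rim (open). y axis: along the slot to the rim; z up from the cover. Narrower fingertips have play and must travel farther than the fastener turns.
- tape_roll: Loose white roll of tape, 82 mm across, 14 mm high, lying flat beside the box; origin under its centre. Leave it alone.
- driver_gold: Loose small gold screwdriver, 76 mm long, 14 mm thick, lying in front of the box; origin under its centre. Leave it alone.
- screw_packet: Loose small yellow card packet, 30 x 54 x 12 mm, lying beside the box; origin under its centre. Leave it alone.

How it is judged:
On the way, in this order (a step that is already met when the one before it is completed fails the run):
1. the cover is pushed down (below 0.06 rad) with the fastener still unlocked (value of joint cover below 0.06 rad and value of joint fastener below 0.7 rad), for 0.1 s.
2. the fastener is turned to its stop with the cover down (value of joint fastener above 1.4 rad and value of joint cover below 0.025 rad), for 0.2 s.
At the end, for the whole second after the job is handed in: The fastener is at its locked stop (over 1.40 of 1.571 rad) and the cover, let go, stays locked down against its springs (below 0.025 rad) (all of step 2); the robot touches nothing.
It fails at once if the cover is swung open farther (value of joint cover above 0.75 rad).
It fails at once if the tape roll is moved or lifted by more than 20 mm (distance of tape_roll from where it was at the start of the episode above 0.02 m).
It fails at once if the screwdriver is moved or lifted by more than 20 mm (distance of driver_gold from where it was at the start of the episode above 0.02 m).
It fails at once if the screw packet is moved or lifted by more than 20 mm (distance of screw_packet from where it was at the start of the episode above 0.02 m).
It also fails if it takes over 45 s, if anything falls off the work surface, if the arm or the gripper's body presses on something with over 40 N, if the wrist force passes 120 N, or if a joint passes its speed limit or range.

## Working session

There is one attempt and no reset: what is moved stays moved. The work goes in short steps, Python scripts to look and compute and a tool call to move; the robot and the scene stay as the last step left them, time stands still between calls to the robot, and variables do not carry over. Pictures are saved under pics/ and viewed, about 8 in all and at most 12, crops included, and the job is handed in when it is done.

Besides the shell and the picture viewer there is one more tool, called after ">>>" as name(argument=value, ...), one argument or row to a line, values as JSON. arm_command: Moves the arm, as the interface text tells. Its arguments: {"type":"object","properties":{"increments":{"type":"array","items":{"type":"array"}},"newtons":{"type":"number"}},"required":["increments"]}

```bash
mkdir -p pics; ls; python3 - <<'E'
from bench import r
import cv2,numpy as np
np.set_printoptions(precision=4,suppress=True)
for n in("scene","top"):
    cv2.imwrite(f"pics/{n}0.png",r.grab_frame(n)); m=r.camera_model(n); print(n,m["camera_matrix"],m["camera_from_world"])
print(r.get_obs())
E
```

```text
pics
scene [[392.3049   0.     315.3241]
 [  0.     392.3049 200.2137]
 [  0.       0.       1.    ]] [[ 0.5962 -0.8027 -0.0148 -0.4118]
 [-0.5776 -0.4161 -0.7023  0.3323]
 [ 0.5576  0.4273 -0.7117  0.6428]
 [ 0.      0.      0.      1.    ]]
top [[460.2416   0.     316.5038]
 [  0.     460.2416 198.1662]
 [  0.       0.       1.    ]] [[ 0.0039 -0.9998  0.0197 -0.1314]
 [-0.9873 -0.007  -0.1587  0.5696]
 [ 0.1589 -0.0188 -0.9871  1.0882]
 [ 0.      0.      0.      1.    ]]
{'clock': 0.1, 'joints': array([-1.3681,  0.4777,  0.0224,  1.5564, -0.0115,  1.1093, -0.0831]), 'qvel': array([-0.0013, -0.003 ,  0.0012, -0.0041,  0.0001,  0.0009, -0.0002]), 'tau': array([  0.0051, -59.7758,   1.614 , -28.1953,   0.0128,   0.005 ,
         0.    ]), 'tcp_pos': array([0.2063, 0.6422, 0.2474]), 'orientation': array([ 2.5376,  1.8502, -0.002 ]), 'contact_force': array([-0.4198,  0.5548,  0.5278]), 'moment': array([0.0045, 0.0085, 0.0326]), 'grip_width': 0.08553609925258293}
```

View pics/scene0.png

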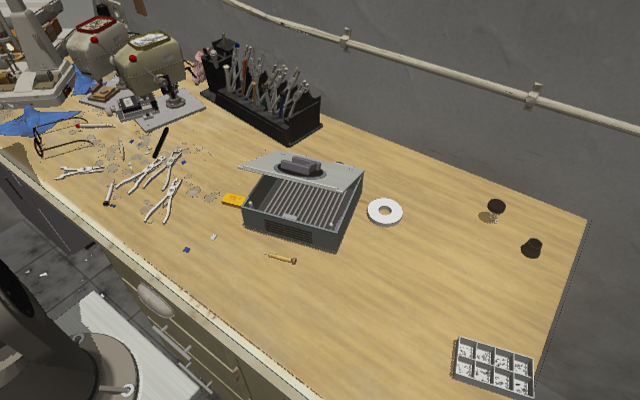

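View pics/top0.png

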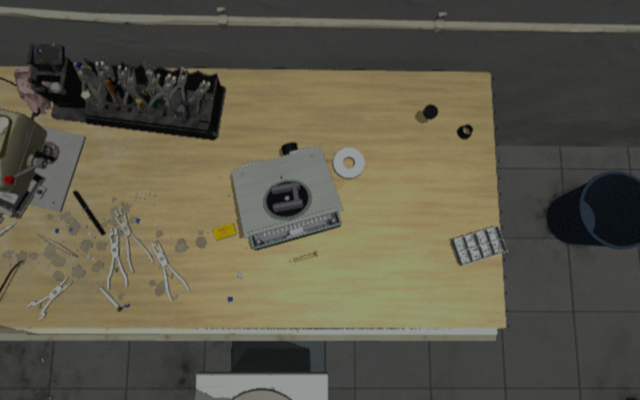

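```bash
python3 - <<'E'
import cv2,numpy as np
a=cv2.imread("pics/top0.png")[135:270,205:375]; b=cv2.imread("pics/scene0.png")[140:275,215:415]
a=cv2.resize(a,None,fx=4,fy=4,interpolation=cv2.INTER_CUBIC); b=cv2.resize(b,None,fx=4,fy=4,interpolation=cv2.INTER_CUBIC)
cv2.imwrite("pics/ca.png",cv2.convertScaleAbs(a,alpha=1.4)); cv2.imwrite("pics/cb.png",b)
E
```

```text
(no output)
```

View pics/ca.png

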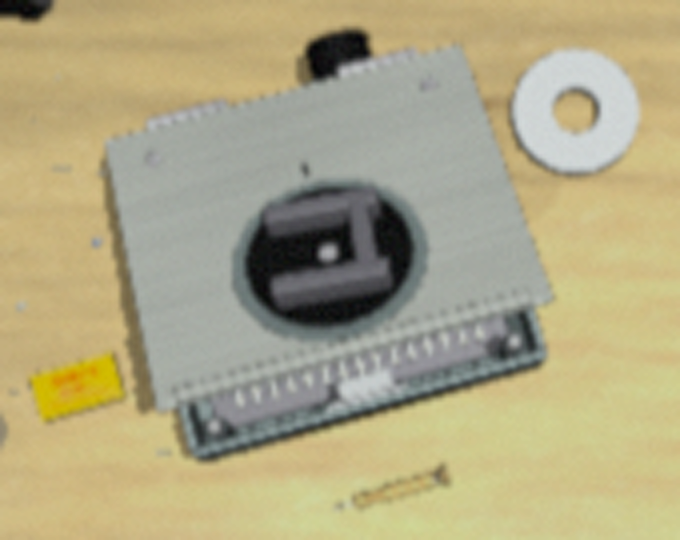

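View pics/cb.png

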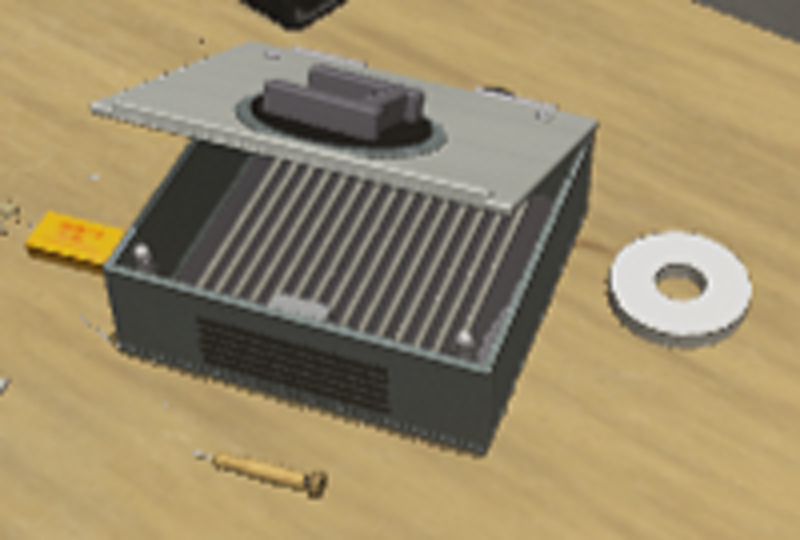

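Top crop: cover corners (107,143), (462,45), (552,298), (157,405); fastener slot opens to the left. Scene crop: front rim corners (107,268), (490,370); bottom (118,345), (487,453); cover corners (597,122), (512,210), (93,107).

```bash
cat > h.py <<'E'
from bench import r
import cv2,numpy as np
np.set_printoptions(precision=4,suppress=True)
M={n:r.camera_model(n) for n in("scene","top")}
def cam(n): m=M[n]; return np.array(m["camera_matrix"]),np.array(m["camera_from_world"])
def ray(n,p,z):
    K,T=cam(n); c=-T[:3,:3].T@T[:3,3]; d=T[:3,:3].T@np.linalg.inv(K)@[p[0],p[1],1]
    return c+d*(z-c[2])/d[2]
def tri(ps,pt):
    P=[cam(n)[0]@cam(n)[1][:3] for n in("scene","top")]
    X=cv2.triangulatePoints(P[0],P[1],np.array(ps,float).reshape(2,1),np.array(pt,float).reshape(2,1)).ravel(); X=X[:3]/X[3]
    return X,proj("scene",X)-ps
def proj(n,X):
    K,T=cam(n); q=K@(T[:3,:3]@X+T[:3,3]); return q[:2]/q[2]
E
python3 - <<'E'
from h import *
S=lambda u,v:(u/4+215-.4,v/4+140-.4)
T=lambda u,v:(u/4+205-.4,v/4+135-.4)
fl,fr=ray("scene",S(107,268),.075),ray("scene",S(490,370),.075)
bl,br=ray("scene",S(118,345),0),ray("scene",S(487,453),0)
tl,tr=ray("top",T(185,430),.075),ray("top",T(545,350),.075)
for a,b in((fl,fr),(bl,br),(tl,tr)):
    d=a-b; print(a,b,"w",np.linalg.norm(d),"yaw",np.arctan2(-d[0],d[1]),"mid",(a+b)/2)
C={}
for k,s,t in(("BL",S(255,42),T(107,143)),("BR",S(597,122),T(462,45)),("FR",S(512,208),T(552,298)),("FL",S(93,107),T(157,405))):
    C[k],e=tri(s,t); print(k,C[k],e)
for a,b in(("FL","FR"),("BL","BR"),("BR","FR"),("BL","FL")):
    d=C[a]-C[b]; print(a,b,np.linalg.norm(d),np.arctan2(-d[0],d[1]),np.arcsin(d[2]/np.linalg.norm(d)))
print("mid front",(C["FL"]+C["FR"])/2,"mid back",(C["BL"]+C["BR"])/2)
# side objects
print("tape",ray("top",T(575,112),.014),"pkt",ray("top",T(78,388),.012),"drv",ray("top",T(400,488),.007))
E
```

```text
[0.4479 0.0172 0.075 ] [ 0.5099 -0.1904  0.075 ] w 0.21668301331075154 yaw 0.2899346966927473 mid [ 0.4789 -0.0866  0.075 ]
[0.4524 0.0282 0.    ] [ 0.5137 -0.1881  0.    ] w 0.22483994458650317 yaw 0.27608741235001805 mid [ 0.483  -0.0799  0.    ]
[0.4596 0.0269 0.075 ] [ 0.5084 -0.1861  0.075 ] w 0.21847156776304832 yaw 0.22491605760481603 mid [ 0.484  -0.0796  0.075 ]
BL [0.633  0.0749 0.0834] [-1.7947  0.2804]
BR [ 0.6945 -0.137   0.0825] [-0.8245  0.1299]
FR [ 0.5278 -0.1846  0.1709] [-1.405   0.2197]
FL [0.4682 0.0301 0.1679] [-0.9097  0.1497]
FL FR 0.2228690109755139 0.2710165178681538 -0.013625373242922368
BL BR 0.22058328092943985 0.2822095246188303 0.0037439877942293505
BR FR 0.19451260229901798 -1.2923315954317405 -0.4715071887982921
BL FL 0.19057102253752634 -1.3055739196686071 -0.4593400355582943
mid front [ 0.498  -0.0772  0.1694] mid back [ 0.6637 -0.031   0.0829]
tape [ 0.6689 -0.2105  0.014 ] pkt [0.4895 0.1021 0.012 ] drv [ 0.4285 -0.0998  0.007 ]
```

Consistent geometry: yaw ≈ 0.275, hinge middle ≈ (0.672, -0.028), cover ≈ 0.465 rad. I'm moving above the cover corner, closing the gripper and aligning the tool.

>>> arm_command(
  increments=[
    [[0.02,-0.04,0],[0,0,-0.06],0],
    [[0.04,-0.08,0],[0,0,-0.12],0],
    [[0.06,-0.12,0],[0,0,-0.18],0],
    [[0.08,-0.16,0],[0,0,-0.24],0],
    [[0.1,-0.2,0],[0,0,-0.3],0],
    [[0.12,-0.24,0],[0,0,-0.36],0],
    [[0.14,-0.28,0],[0,0,-0.42],0],
    [[0.16,-0.32,0],[0,0,-0.48],0],
    [[0.18,-0.36,0],[0,0,-0.54],0],
    [[0.2,-0.4,0],[0,0,-0.6],0],
  ],
  newtons=60,
)

```text
clock: 1.1
tcp_pos: [0.4067, 0.2408, 0.2482]
orientation: [-2.973, -1.014, 0.0]
contact_force: [-0.5, 0.2, 0.2]
grip_width: 0.0002
```

>>> arm_command(
  increments=[
    [[0.01,-0.04,0],[0,0,-0.06],0],
    [[0.02,-0.08,0],[0,0,-0.12],0],
    [[0.04,-0.12,0],[0,0,-0.18],0],
    [[0.06,-0.16,0],[0,0,-0.24],0],
    [[0.08,-0.2,0],[0,0,-0.3],0],
    [[0.092,-0.234,0],[0,0,-0.36],0],
    [[0.092,-0.234,0],[0,0,-0.385],0],
    [[0.092,-0.234,0],[0,0,-0.385],0],
    [[0.092,-0.234,0],[0,0,-0.385],0],
  ],
)

```text
clock: 2.0
tcp_pos: [0.4979, 0.01, 0.248]
orientation: [-3.111, -0.435, 0.001]
contact_force: [-0.5, 0.4, -0.2]
grip_width: 0.0004
```

>>> arm_command(
  increments=[
    [[0,0,-0.02],[0,0,0],0],
    [[0,0,-0.04],[0,0,0],0],
    [[0,0,-0.055],[0,0,0],0],
    [[0,0,-0.06],[0,0,0],0],
    [[0,0,-0.065],[0,0,0],0],
    [[-0.001,0,-0.07],[0,0,0],0],
    [[-0.002,0,-0.075],[0,0,0],0],
    [[-0.004,-0.001,-0.08],[0,0,0],0],
    [[-0.005,-0.001,-0.085],[0,0,0],0],
    [[-0.006,-0.002,-0.09],[0,0,0],0],
  ],
)

```text
clock: 3.0
tcp_pos: [0.4923, 0.0067, 0.158]
orientation: [-3.112, -0.431, -0.0]
contact_force: [0.3, 0.4, 0.6]
grip_width: 0.0001
```

>>> arm_command(
  increments=[
    [[0,0,-0.005],[0,0,0],0],
    [[-0.001,0,-0.01],[0,0,0],0],
    [[-0.002,-0.001,-0.015],[0,0,0],0],
    [[-0.003,-0.001,-0.02],[0,0,0],0],
    [[-0.004,-0.001,-0.025],[0,0,0],0],
    [[-0.005,-0.002,-0.03],[0,0,0],0],
    [[-0.006,-0.002,-0.035],[0,0,0],0],
    [[-0.007,-0.002,-0.04],[0,0,0],0],
    [[-0.008,-0.003,-0.045],[0,0,0],0],
    [[-0.008,-0.003,-0.05],[0,0,0],0],
  ],
)

```text
clock: 4.0
tcp_pos: [0.4841, 0.0036, 0.1079]
orientation: [-3.112, -0.43, 0.001]
contact_force: [-0.5, 0.1, 0.2]
grip_width: -0.0001
```

```bash
python3 - <<'E'
from h import *
b=r.grab_frame("scene")[110:275,205:405]
cv2.imwrite("pics/s1.png",cv2.resize(b,None,fx=3.5,fy=3.5,interpolation=cv2.INTER_CUBIC))
print(r.get_obs()["contact_force"])
E
```

```text
[ 0.4746 -0.1874 -0.6844]
```

View pics/s1.png

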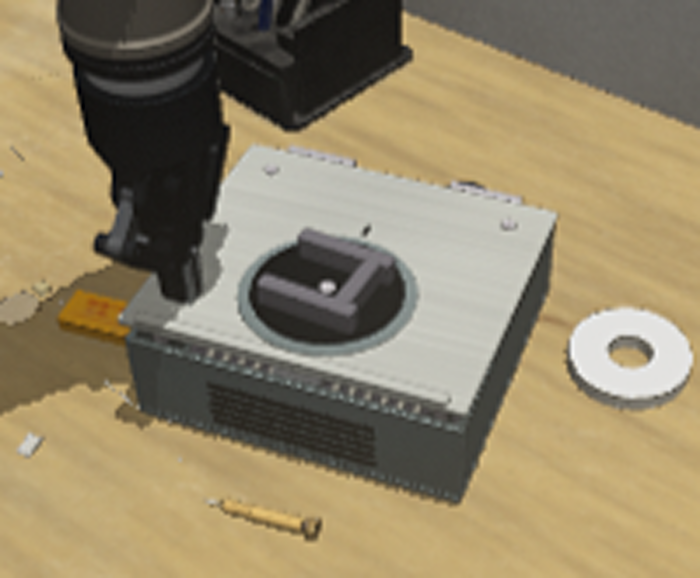

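The cover is down nearly onto its plungers, and the fastener slot still opens left. I'll press a bit more to be clear of 0.06 rad, then lift off.

>>> arm_command(
  increments=[
    [[0,0,-0.003],[0,0,0],0],
    [[0,0,-0.006],[0,0,0],0],
    [[0,0,-0.007],[0,0,0],0],
    [[0,0,-0.007],[0,0,0],0],
  ],
)

```text
clock: 4.45
tcp_pos: [0.4843, 0.0036, 0.1012]
orientation: [-3.112, -0.43, 0.0]
contact_force: [-1.5, -0.3, 2.4]
grip_width: 0.0
```

>>> arm_command(
  increments=[
    [[0,0,0.02],[0,0,0],0],
    [[0,0,0.05],[0,0,0],0],
    [[0,0,0.08],[0,0,0],0],
    [[0,0.04,0.1],[0,0,0],0],
    [[0,0.08,0.1],[0,0,0],0],
    [[0,0.12,0.1],[0,0,0],0],
    [[0,0.15,0.1],[0,0,0],0],
    [[0,0.15,0.1],[0,0,0],0],
  ],
)

```text
clock: 5.25
tcp_pos: [0.4843, 0.1591, 0.2013]
orientation: [-3.108, -0.442, -0.002]
contact_force: [0.1, 0.2, -0.7]
grip_width: -0.0002
```

```bash
python3 - <<'E'
from h import *
f=r.grab_frame("top"); b=f[140:250,220:350]
cv2.imwrite("pics/t1.png",cv2.resize(b,None,fx=5,fy=5,interpolation=cv2.INTER_CUBIC))
# black disc: dark mask, hull ellipse
m=(f.max(2)<45).astype(np.uint8); m[:165]=0; m[225:]=0; m[:,:255]=0; m[:,325:]=0
c=max(cv2.findContours(m,cv2.RETR_EXTERNAL,cv2.CHAIN_APPROX_NONE)[0],key=cv2.contourArea)
e=cv2.fitEllipse(cv2.convexHull(c)); print(e,ray("top",e[0],.089))
E
```

```text
((289.8103942871094, 209.07968139648438), (38.1954460144043, 38.7639045715332), 90.9081039428711) [ 0.537  -0.0645  0.089 ]
```

View pics/t1.png

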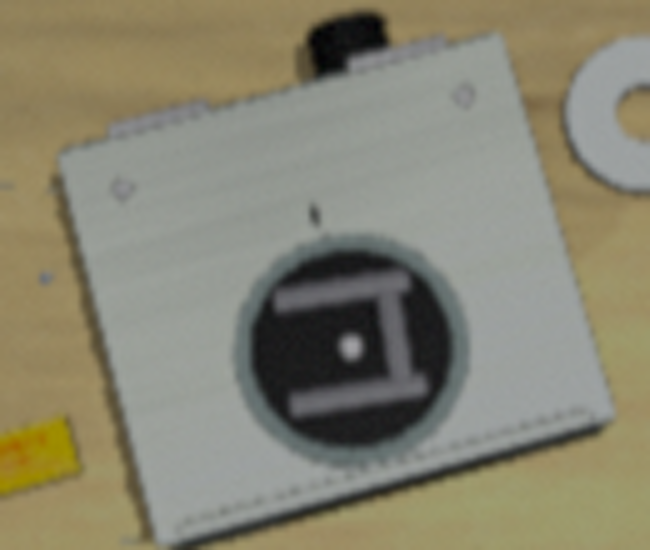

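Disc centre → (0.537, -0.0645), matching the expected (0.542, -0.065). Ribs at (342,290)/(357,394) px, 49 mm apart, slope ≈ 0.17, so the fastener is at ≈ 0.1 rad. I'm going to the slot point at (0.533, -0.038).

>>> arm_command(
  increments=[
    [[0.01,-0.04,0],[0,0,-0.02],0],
    [[0.02,-0.08,0],[0,0,-0.04],0],
    [[0.03,-0.12,0],[0,0,-0.06],0],
    [[0.04,-0.16,0],[0,0,-0.08],0],
    [[0.049,-0.19,0],[0,0,-0.1],0],
    [[0.049,-0.197,0],[0,0,-0.1],0],
    [[0.049,-0.197,-0.02],[0,0,-0.1],0],
    [[0.049,-0.197,-0.04],[0,0,-0.1],0],
    [[0.049,-0.197,-0.06],[0,0,-0.1],0],
    [[0.049,-0.197,-0.06],[0,0,-0.1],0],
  ],
)

```text
clock: 6.3
tcp_pos: [0.5312, -0.0433, 0.1391]
orientation: [-3.13, -0.274, 0.008]
contact_force: [-0.2, 1.1, -0.3]
grip_width: 0.0004
```

>>> arm_command(
  increments=[
    [[0,0,-0.005],[0,0,0],0],
    [[0,0,-0.01],[0,0,0],0],
    [[0,0,-0.015],[0,0,0],0],
    [[0,0,-0.02],[0,0,0],0],
    [[0,0,-0.025],[0,0,0],0],
    [[0,0,-0.03],[0,0,0],0],
    [[0,0,-0.033],[0,0,0],0],
    [[0,0,-0.033],[0,0,0],0],
  ],
)

```text
clock: 7.1
tcp_pos: [0.5333, -0.0433, 0.108]
orientation: [-3.13, -0.274, 0.001]
contact_force: [-1.1, 0.0, -0.3]
grip_width: 0.0
```

```bash
python3 - <<'E'
from h import *
b=r.grab_frame("scene")[130:250,225:395]
cv2.imwrite("pics/s2.png",cv2.resize(b,None,fx=4.5,fy=4.5,interpolation=cv2.INTER_CUBIC))
o=r.get_obs(); print(o["contact_force"],o["tcp_pos"],o["joints"])
E
```

```text
[ 0.246  -0.3558  0.5873] [ 0.5334 -0.0433  0.1081] [-0.4188  0.4726  0.4874  2.034  -0.3326  0.7113  0.4531]
```

View pics/s2.png

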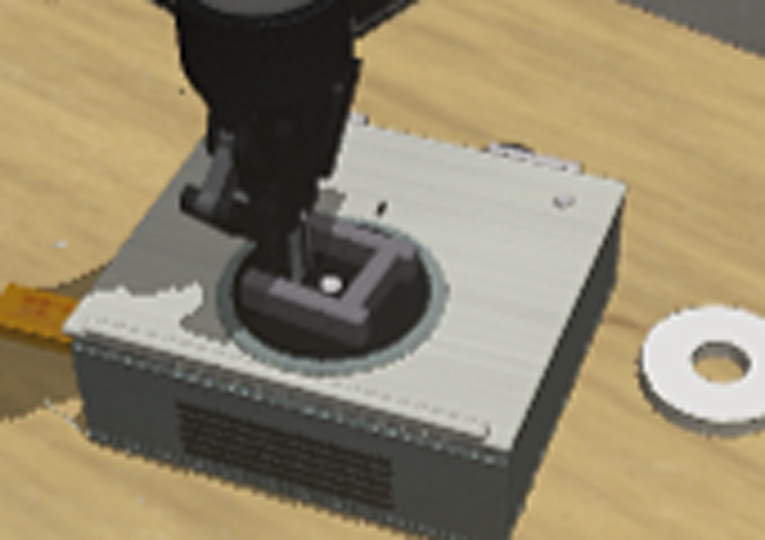

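Fingertips are between the ribs. Now I'll press down, shifting outward a little.

>>> arm_command(
  increments=[
    [[0,0.003,-0.002],[0,0,0],0],
    [[0,0.005,-0.004],[0,0,0],0],
    [[0,0.005,-0.006],[0,0,0],0],
    [[0,0.005,-0.007],[0,0,0],0],
    [[0,0.005,-0.008],[0,0,0],0],
    [[0,0.005,-0.008],[0,0,0],0],
  ],
)

```text
clock: 7.75
tcp_pos: [0.5347, -0.0391, 0.1024]
orientation: [-3.13, -0.273, -0.005]
contact_force: [-5.4, -2.0, 21.4]
grip_width: -0.0002
```

Cover hard down (21 N at TCP z 0.1024, as expected). Starting the clockwise orbit.

>>> arm_command(
  increments=[
    [[0.002,0,0],[0,0,-0.07],0],
    [[0.004,0,0],[0,0,-0.14],0],
    [[0.006,0,0],[0,0,-0.22],0],
    [[0.0075,0,0],[0,0,-0.29],0],
    [[0.0095,0,0],[0,0,-0.37],0],
    [[0.0115,-0.0005,0],[0,0,-0.44],0],
    [[0.0135,-0.001,0],[0,0,-0.52],0],
    [[0.015,-0.002,0],[0,0,-0.59],0],
    [[0.017,-0.003,0],[0,0,-0.67],0],
    [[0.0185,-0.0035,0],[0,0,-0.74],0],
  ],
)

```text
clock: 8.75
tcp_pos: [0.5536, -0.0432, 0.1025]
orientation: [-3.015, 0.882, -0.006]
contact_force: [-3.6, -5.3, 18.9]
grip_width: -0.0001
```

>>> arm_command(
  increments=[
    [[0.002,-0.001,0],[0,0,-0.08],0],
    [[0.003,-0.0025,0],[0,0,-0.15],0],
    [[0.0045,-0.004,0],[0,0,-0.23],0],
    [[0.006,-0.005,0],[0,0,-0.3],0],
    [[0.007,-0.007,0],[0,0,-0.38],0],
    [[0.008,-0.0085,0],[0,0,-0.45],0],
    [[0.009,-0.01,0],[0,0,-0.53],0],
    [[0.01,-0.012,0],[0,0,-0.6],0],
    [[0.0105,-0.0135,0],[0,0,-0.67],0],
    [[0.011,-0.0155,0],[0,0,-0.74],0],
  ],
)

```text
clock: 9.75
tcp_pos: [0.5651, -0.0575, 0.1026]
orientation: [-2.491, 1.909, -0.005]
contact_force: [-2.0, 1.7, 18.3]
grip_width: 0.0
```

>>> arm_command(
  increments=[
    [[0.0005,-0.0015,0],[0,0,-0.03],0],
    [[0.001,-0.003,0],[0,0,-0.06],0],
    [[0.001,-0.0045,0],[0,0,-0.06],0],
    [[0.0015,-0.006,0],[0,0,-0.06],0],
    [[0.0015,-0.006,0],[0,0,-0.06],0],
  ],
)

```text
clock: 10.25
tcp_pos: [0.5659, -0.0597, 0.1024]
orientation: [-2.435, 1.975, 0.005]
contact_force: [-5.9, 11.1, 24.4]
grip_width: 0.0001
```

>>> arm_command(
  increments=[
    [[0.0005,-0.002,0],[0,0,0],0],
    [[0.001,-0.004,0],[0,0,0],0],
    [[0.001,-0.005,0],[0,0,0],0],
    [[0.001,-0.005,0],[0,0,0],0],
  ],
)

```text
clock: 10.65
tcp_pos: [0.5675, -0.0635, 0.1024]
orientation: [-2.435, 1.972, 0.005]
contact_force: [-3.9, 11.3, 24.1]
grip_width: -0.0002
```

>>> arm_command(
  increments=[
    [[0.0003,-0.002,0],[0,0,0],0],
    [[0.0005,-0.004,0],[0,0,0],0],
    [[0.0005,-0.005,0],[0,0,0],0],
    [[0.0005,-0.005,0],[0,0,0],0],
  ],
)

```text
clock: 11.05
tcp_pos: [0.5678, -0.0646, 0.1022]
orientation: [-2.435, 1.967, 0.014]
contact_force: [-6.2, 21.2, 29.0]
grip_width: 0.0003
```

```bash
python3 - <<'E'
from h import *
b=r.grab_frame("scene")[130:250,225:395]
cv2.imwrite("pics/s3.png",cv2.resize(b,None,fx=4.5,fy=4.5,interpolation=cv2.INTER_CUBIC))
E
```

```text
(no output)
```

View pics/s3.png

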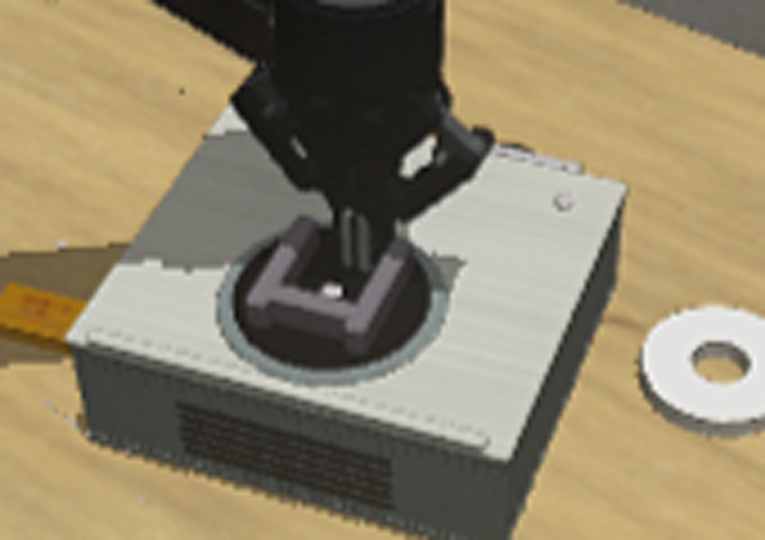

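The force doubled with almost no travel, and the slot faces the hinge: it is at the stop. I'll ease off sideways, lift clear and check.

>>> arm_command(
  increments=[
    [[-0.001,0.006,0],[0,0,0],0],
    [[-0.002,0.0125,0],[0,0,0],0],
    [[-0.002,0.0125,0],[0,0,0],0],
    [[-0.002,0.0125,0.01],[0,0,0],0],
    [[-0.002,0.0125,0.03],[0,0,0],0],
    [[-0.002,0.0125,0.06],[0,0,0],0],
    [[-0.002,0.0125,0.1],[0,0,0],0],
    [[-0.01,0.06,0.12],[0,0,0],0],
    [[-0.02,0.11,0.12],[0,0,0],0],
    [[-0.03,0.16,0.12],[0,0,0],0],
  ],
)

```text
clock: 12.1
tcp_pos: [0.5365, 0.0845, 0.2212]
orientation: [-2.435, 1.982, -0.0]
contact_force: [0.7, 1.1, -0.5]
grip_width: 0.0001
```

>>> arm_command(
  increments=[
    [[-0.01,0.04,0],[0,0,0],0],
    [[-0.02,0.08,0],[0,0,0],0],
    [[-0.02,0.08,0],[0,0,0],0],
    [[-0.02,0.08,0],[0,0,0],0],
  ],
)

```text
clock: 12.5
tcp_pos: [0.5161, 0.1642, 0.2201]
orientation: [2.441, -1.977, -0.0]
contact_force: [0.2, -1.1, 0.3]
grip_width: -0.0
```

```bash
python3 - <<'E'
from h import *
f=r.grab_frame("top")[140:250,220:350]; g=r.grab_frame("scene")[140:260,225:365]
R=lambda i:cv2.resize(i,(390,330),interpolation=cv2.INTER_CUBIC)
cv2.imwrite("pics/t2.png",np.hstack([R(f),R(g)])); o=r.get_obs(); print(o["contact_force"],o["tcp_pos"])
E
```

```text
[ 0.0371 -0.8217  0.5318] [0.5167 0.1617 0.2204]
```

View pics/t2.png

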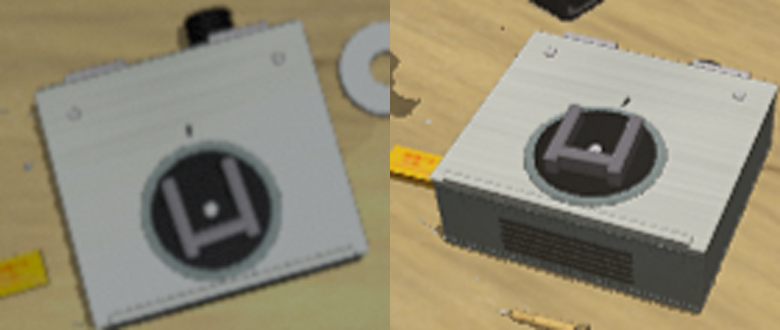

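```bash
python3 - <<'E'
from h import *
b=cv2.resize(r.grab_frame("scene")[130:250,225:395],None,fx=4.5,fy=4.5,interpolation=cv2.INTER_CUBIC)
box=lambda i:cv2.cvtColor(i,cv2.COLOR_BGR2GRAY)[380:470,250:500].astype(np.float32)
for n in("s2","s3"): print(n,cv2.phaseCorrelate(box(cv2.imread(f"pics/{n}.png")),box(b)))
# cover front-edge row per column: first bright->dark drop
for n,i in(("s2",cv2.imread("pics/s2.png")),("s3",cv2.imread("pics/s3.png")),("now",b)):
    g=cv2.cvtColor(i,cv2.COLOR_BGR2GRAY).astype(float)
    print(n,[round(float(np.argmin(np.gradient(cv2.GaussianBlur(g[300:480,c-4:c+4],(5,5),0).mean(1))))+300) for c in (250,320,400,440)])
E
```

```text
s2 ((-0.023261503027612207, 2.210553900477116), 0.2813580295138889)
s3 ((0.17978812299683966, -0.3716870019978131), 0.4314084896511502)
s2 [373, 393, 414, 426]
s3 [384, 404, 425, 436]
now [381, 400, 422, 432]
```

```bash
python3 -c "
from bench import r
print(r.hand_in())"
```

```text
the job is handed in; nothing more can be done
None
```

The cover is closed and locked, and the job is handed in at about 12.6 s on the clock; no verdict was reported.

I pushed the cover down at its front left corner. I then set the closed fingertips in the slot, pressed with about 20 N and orbited clockwise until the force doubled with almost no travel. After that I eased off and lifted clear.

**Last checks**
- **Fastener:** the slot points at the hinge. The ribs lie within about 0.03 rad of the box axis, so the turn is roughly 1.54 rad (limit: over 1.40).
- **Cover:** after letting go it stayed down. Its front edge came back up about 30 % of the travel between unlocked and fully pressed, which I estimate as 0.01 rad (limit: below 0.025). That is a difference of under one camera pixel.
- **That cover reading is not fully settled:** a second, coarser image-shift check disagreed. It put the cover almost at the fully pressed position.
- **Loose items:** the last picture shows the tape roll, screw packet and screwdriver apparently where they were. They were partly cropped, and I didn't measure their positions again.
- **Robot:** the tool is clear of everything, with no contact force beyond the usual reading noise of about 1 N.

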